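# Put the bare tool handles away in their troughs

## Task

Put the three bare wooden tool handles away in the handle tray, each lying flat on the floor of the trough cut to its length. Leave the two handles that still have a steel tang sticking out lying where they are.

Things in the scene. Friction and masses are not known exactly. Their poses are not given: they have to be found in the camera images.
- handle_short: the short bare wooden tool handle: a plain greyed stick lying on its side, 70 mm long, 27 mm thick, rounded at both ends, no metal in it. Origin: middle of its length, on the underside (the axis lies 13.5 mm above it); x runs along the handle, z up. It lies flat and does not roll by itself. Grip it across its thickness at the middle, fingertips about 10 mm above its underside.
- handle_medium: the medium bare wooden tool handle: a plain greyed stick lying on its side, 105 mm long, 25 mm thick, rounded at both ends, no metal in it. Origin: middle of its length, on the underside (the axis lies 12.5 mm above it); x runs along the handle, z up. It lies flat and does not roll by itself. Grip it across its thickness at the middle, fingertips about 10 mm above its underside.
- handle_long: the long bare wooden tool handle: a plain greyed stick lying on its side, 118 mm long, 25 mm thick, rounded at both ends, no metal in it. Origin: middle of its length, on the underside (the axis lies 12.5 mm above it); x runs along the handle, z up. It lies flat and does not roll by itself. Grip it across its thickness at the middle, fingertips about 10 mm above its underside.
- trough_short: the short aluminium trough, for the short handle: floor 82 x 33 mm inside; four flaring walls 8 mm above the floor (41 mm wide at the top). Origin: centre of its underside, floor's top 3 mm above it; x along the trough, z up. Fixed on the fixed ply tray (152 x 196, 8 mm thick, rim 12 mm high); the three lie parallel, 60 mm apart, in any order.
- trough_medium: the medium aluminium trough, for the medium handle: floor 117 x 33 mm inside; four flaring walls 8 mm above the floor (41 mm wide at the top). Origin: centre of its underside, floor's top 3 mm above it; x along the trough, z up. Fixed on the fixed ply tray (152 x 196, 8 mm thick, rim 12 mm high); the three lie parallel, 60 mm apart, in any order.
- trough_long: the long aluminium trough, for the long handle: floor 130 x 33 mm inside; four flaring walls 8 mm above the floor (41 mm wide at the top). Origin: centre of its underside, floor's top 3 mm above it; x along the trough, z up. Fixed on the fixed ply tray (152 x 196, 8 mm thick, rim 12 mm high); the three lie parallel, 60 mm apart, in any order.
- tang_short: a handle that does not belong: same greyed wood, 74 mm of wood 27 mm thick, with a thin dark steel tang 6 mm thick sticking out 17 mm at one end (91 mm overall). Origin: middle of the overall length, on the underside; x points along it to the tang's tip.
- tang_long: a handle that does not belong: same greyed wood, 127 mm of wood 26 mm thick, with a thin dark steel tang 6 mm thick sticking out 24 mm at one end (151 mm overall). Origin: middle of the overall length, on the underside; x points along it to the tang's tip.
Mind the look-alikes: they are no part of the job. What is shaped like the handle_short but turquoise or yellow is not meant.

How it is judged (in metres and radians):
At the end, for the whole second after the job is handed in: Each bare handle lies in its own trough: middle within 12 mm of the trough's centre, underside within 5 mm of its floor, in line and level within 0.15 rad, released and at rest; both tanged handles within 25 mm of where they started (horizontal distance between handle_short and trough_short below 0.012 m and z of handle_short in the frame of trough_short between -0.002 and 0.008 m and angle between the x axis of handle_short and the x axis of trough_short, either way round below 0.15 rad and angle between each of handle_short, handle_medium, handle_long's own z axis and vertical below 0.15 rad and linear speed of each of handle_short, handle_medium, handle_long below 0.02 m/s and contact force between each of handle_short, handle_medium, handle_long and the fingers below 0.05 N and horizontal distance between handle_medium and trough_medium below 0.012 m and z of handle_medium in the frame of trough_medium between -0.002 and 0.008 m and angle between the x axis of handle_medium and the x axis of trough_medium, either way round below 0.15 rad and horizontal distance between handle_long and trough_long below 0.012 m and z of handle_long in the frame of trough_long between -0.002 and 0.008 m and angle between the x axis of handle_long and the x axis of trough_long, either way round below 0.15 rad and distance of each of tang_short, tang_long from where it was at the start of the episode below 0.025 m); the robot touches nothing.
It fails at once if a handle with a tang was moved by more than 25 mm (distance of any of tang_short, tang_long from where it was at the start of the episode above 0.025 m).
It also fails if it takes over 83 s, if anything falls off the work surface, if the arm or the gripper's body presses on something with over 40 N, if the wrist force passes 120 N, or if a joint passes its speed limit or range.

## Robot

A 6-joint arm with a two-finger parallel gripper is mounted at the origin on a cart in front of the work surface, level with it; the furniture and walls round the work are solid. World frame = base frame: x ahead of the robot, y to its left, z up, the work surface at z = 0. Lengths are in m, angles in degrees, forces in N, time in s.
With the tool pointing down it reaches from about 0.25 to 0.725 m from the base axis. Payload 9.7 kg.
Tool frame: the origin (TCP) lies midway between the tips of the shut fingers; the grasp point (between the pads) lies 19 mm behind it; z points along the fingers, y is the line along which they close (so a half turn about z gives the same grasp; the last joint's range is limited). The gripper opens to 85 mm and grips with 20 to 120 N. Pads are 22 mm wide; open, the fingers measure 114 mm over their backs; the gripper's body (76 mm by 85 mm) begins 54 mm behind the grasp point. The pads swing forward as they close: fully open they stand 13 mm farther back than shut.
Start: joints at [-73.51, 4.979, 10.078, 95.1, 0, 90], TCP at [0.156, -0.527, 0.231] pointing down, gripper open.
Joint ranges: [-179.16, 179.16], [-48.56, 103.87], [-65.8, 70.77], [-126.05, 130.52], [-82.76, 87.17], [-180, 180]. Speed limits (degrees/s): [127.2, 127.2, 147.25, 180, 180, 180].

## Interface

Orientations are given as [roll, pitch, yaw] about the fixed x, y, z axes, in that order (R = Rz(yaw) Ry(pitch) Rx(roll)).
In Python, from workcell import bot gives the robot as it stands. The module is installed in compiled form; this text tells all that it offers.
- The arm moves only by the tool send_rows, never from a script. Its argument "moves" is one flat list of numbers, 7 for each row, row after row: the shift along the world's x, y, z normalised to -1 to 1, where 1 is 0.025 m, then the turn, a rotation vector about the world's x, y, z normalised to -1 to 1, where 1 is 0.15 rad, then the closure, from -1 (fully open) to 1 (shut), so that 0 is half open. A call has 1 to 8 rows; each row shifts and turns the commanded pose from where the row before left it; what a row does not reach is not made up. A row lasts 1/8 s, in which the tool goes at most 62.5 mm and 10.7 degrees, less where a joint would pass 70% of its speed; a pose out of reach is approached as far as the arm can. A call with a number of a shift or a turn outside -1 to 1 is refused whole. A call with a gripper value outside its range is refused whole. The fingers move at their own pace and stop on an object; "squeeze" is the grip in N (left out, the last holds). Time passes only in rows, so rows that do not move let the fingers close. It gives the time, the measured TCP pose, the force, the opening and the grip force at its end, in the units of the state.
- bot.get_obs(): the state, without advancing time (a new reading comes with each control period).
- bot.camera(name): name is "scene" or "side" or "wrist"; returns a dict with "color" (420x560x3 uint8, red, green, blue), "camera_matrix" (3x3 intrinsics, pixels), "R" (3x3) and "t" (3): a world point X has camera coordinates R X + t. Camera axes: x right, y down, z forward; pixel columns grow to the right and rows downward; lengths in m; the calibration is good to about 2 mm. A picture is of the moment at which its call begins. There is no depth.
- bot.job_done(): hands the job in; it is judged then, once.
Trained networks look in the newest picture that a camera, given by its name, has taken for a name from the list of things; names that differ only in an ending like _2 or _b are one class to them, and where a whole thing is asked for, a point or a joint stands for the part that bears it (a point fixed in the world has none). Each returns a list of dicts, best first, with "p" (0 to 1); they miss things now and then, are a little off and sometimes report something else, mostly with a low value. They report only what shows in the picture. A call takes as long as a camera call. They do not tell look-alikes from the thing itself.
- bot.boxes_of(camera, query): "extent" ([left, top, right, bottom] in pixels, round what is visible of it).
- bot.trace(camera, query): "region" (420x560 bool, what is visible of it) and "extent" ([left, top, right, bottom] in pixels, round what is visible of it).
- bot.landmark_of(camera, query): "pixel" ([column, row] in pixels: a listed point, or the origin of a listed thing).
The state is a dict: "time": time; "q": joint angles; "qd": joint speeds; "joint_efforts": joint torques, N m; "ee_pos": TCP position; "tcp_rot": TCP orientation; "wrist_force": force on the tool from outside, world axes, zero at the start; "torque": the same for the moment, N m; "opening": finger opening in m; "grasp_force": force on a finger pad.
Only numpy, scipy, OpenCV 4.12 (cv2) and the standard library are available. Lean on these libraries where they do the work, as an engineer would, in place of code of your own. Each camera call takes 0.05 s, during which the arm holds its last target. There are 200 camera calls.

## Working session

There is one attempt and no reset: what is moved stays moved. The work goes in short steps, Python scripts to look and compute and a tool call to move; the robot and the scene stay as the last step left them, time stands still between calls to the robot, and variables do not carry over. Pictures are saved under pics/ and viewed, at most 14 in all, crops included, and the job is handed in when it is done.

Besides the shell and the picture viewer there is one more tool, called after "Request:" by a JSON object that holds its "name" and its "arguments". send_rows: Moves the arm, as the interface text tells. Its arguments: {"type":"object","properties":{"moves":{"type":"array"},"squeeze":{"type":"number"}},"required":["moves"]}

```bash
mkdir -p pics
cat > h.py <<'E'
import numpy as np, cv2
from workcell import bot
def cam(n):
    return bot.camera(n)
def px2w(c,px,z):
    K=np.array(c["camera_matrix"]);R=np.array(c["R"]);t=np.array(c["t"])
    d=R.T@np.linalg.inv(K)@np.array([px[0],px[1],1.]);o=-R.T@t
    return o+d*(z-o[2])/d[2]
def w2px(c,X):
    p=np.array(c["camera_matrix"])@(np.array(c["R"])@np.array(X)+np.array(c["t"]));return p[:2]/p[2]
def save(c,n): cv2.imwrite("pics/"+n+".png",c["color"][:,:,::-1])
E
python3 - <<'E'
from h import *
o=bot.get_obs();print(o["time"],o["ee_pos"],o["tcp_rot"],o["opening"])
for n in["scene","side"]:
    c=cam(n);save(c,n+"0");print(n,-np.array(c["R"]).T@c["t"])
    for q in["handle_short","handle_medium","handle_long","trough_short","trough_medium","trough_long","tang_short","tang_long"]:
        for d in bot.trace(n,q)[:4]:
            m=d["region"];ys,xs=np.nonzero(m)
            if len(xs)<5: continue
            print(q,round(d["p"],2),np.round(d["extent"]),cv2.minAreaRect(np.c_[xs,ys].astype(np.float32)), px2w(c,(xs.mean(),ys.mean()),.012).round(3))
print(bot.get_obs()["time"])
E
```

```text
0.0 [ 0.15603817 -0.52715589  0.23058583] [-1.79923294e+02 -5.12637480e-04  1.64876675e+01] 0.08534765857046239
scene [0.09352055 0.57697909 0.77448443]
handle_short 0.8 [198. 253. 228. 272.] ((212.26470947265625, 262.058837890625), (10.914102554321289, 29.589345932006836), 75.96376037597656) [0.534 0.221 0.012]
handle_short 0.67 [318. 192. 335. 214.] ((325.9230651855469, 204.38461303710938), (23.852108001708984, 11.094003677368164), 56.30992889404297) [ 0.42  -0.1    0.012]
handle_short 0.65 [246. 264. 273. 288.] ((258.9254455566406, 274.5829162597656), (29.211458206176758, 11.521059036254883), 41.987213134765625) [0.424 0.184 0.012]
handle_medium 0.69 [292. 216. 321. 246.] ((307.260009765625, 229.18002319335938), (36.20000076293945, 9.800000190734863), 53.13010025024414) [0.411 0.003 0.012]
handle_long 0.85 [197. 319. 251. 351.] ((223.61338806152344, 332.0051574707031), (55.71355056762695, 12.205288887023926), 21.03750991821289) [0.395 0.336 0.012]
trough_short 0.72 [322. 165. 354. 185.] ((337.17645263671875, 174.70590209960938), (31.89873695373535, 12.690895080566406), 30.96375465
[... 2004 characters left out ...]
.] ((286.74755859375, 327.7786865234375), (20.730215072631836, 68.24260711669922), 83.51692199707031) [ 0.438 -0.334  0.012]
trough_long 0.91 [254. 314. 324. 340.] ((286.822509765625, 327.491455078125), (19.979854583740234, 68.00159454345703), 83.2901611328125) [ 0.438 -0.333  0.012]
tang_short 0.71 [299. 227. 332. 240.] ((315.4700012207031, 232.70999145507812), (33.65828323364258, 10.60660171508789), 8.13010311126709) [ 0.588 -0.074  0.012]
tang_short 0.38 [200. 150. 229. 168.] ((214.00001525878906, 158.00001525878906), (8.22192096710205, 36.04996109008789), 71.56504821777344) [0.393 0.337 0.012]
tang_long 0.65 [274. 190. 319. 201.] ((297.5, 194.5), (43.0, 9.0), 0.0) [0.593 0.089 0.012]
0.9
```

Run:
```python
import cv2
a=cv2.imread("pics/scene0.png")[130:370,170:430];cv2.imwrite("pics/a.png",cv2.resize(a,None,fx=2.5,fy=2.5,interpolation=2)[:600,:800])
a=cv2.imread("pics/side0.png")[135:350,180:360];cv2.imwrite("pics/b.png",cv2.resize(a,None,fx=2.7,fy=2.7,interpolation=2)[:600,:800])
```

```text
(no output)
```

View pics/a.png

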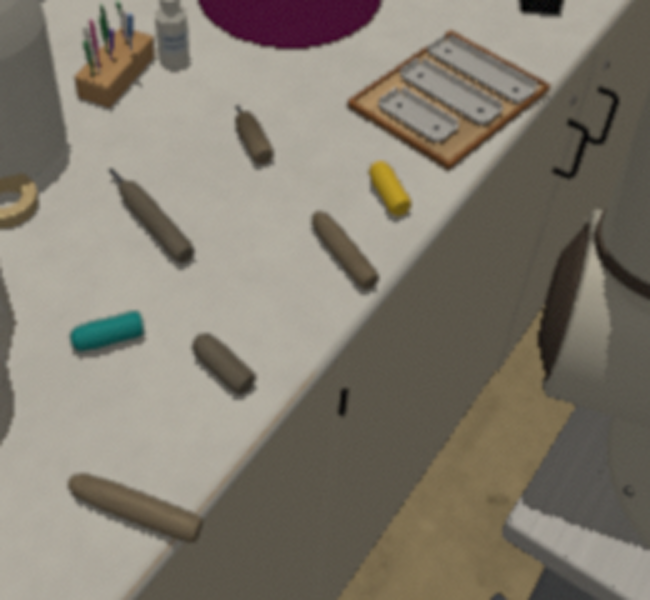

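View pics/b.png

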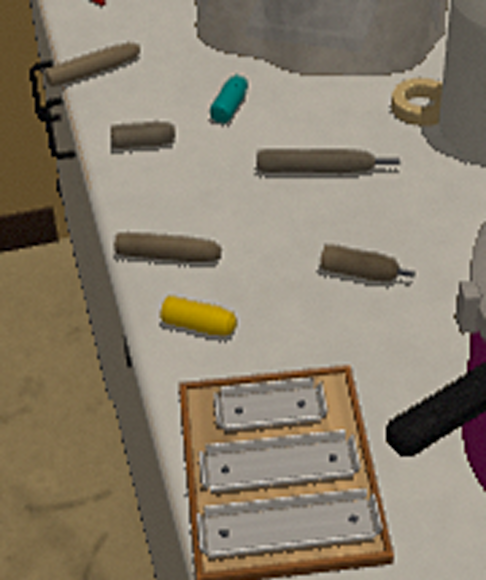

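The scene crop (px in full image) shows the bare handles at (224,333) long, (259,276) short and (308,230) medium. The look-alikes are yellow at (326,204) and turquoise at (212,262). The tanged handles are at (231,217) and (270,183), and both tangs are visible. In the tray, the order from robot-near y to -y is short, medium, long.

```bash
cat >> h.py <<'E'
def meas(n,q,z,near,c=None,tol=.06):
    c=c or cam(n);out=[]
    for d in bot.trace(n,q):
        ys,xs=np.nonzero(d["region"])
        if len(xs)<20: continue
        P=np.array([px2w(c,p,z)[:2] for p in zip(xs,ys)])
        (cx,cy),(w,h),a=cv2.minAreaRect((P*1000).astype(np.float32))
        if w<h: a+=90;w,h=h,w
        a=(a+90)%180-90
        if np.hypot(cx/1000-near[0],cy/1000-near[1])<tol: out.append((n,q,round(d["p"],2),"c",round(cx,1),round(cy,1),"LW",round(w,1),round(h,1),"yaw",round(a,1)))
    for o in out[:1]: print(*o)
E
python3 - <<'E'
from h import *
T={"handle_short":(.0135,(.424,.185)),"handle_medium":(.0125,(.411,.003)),"handle_long":(.0125,(.395,.336)),
"trough_short":(.019,(.456,-.22)),"trough_medium":(.019,(.446,-.28)),"trough_long":(.019,(.438,-.34)),"tang_short":(.0135,(.587,-.075)),"tang_long":(.013,(.59,.088))}
for n in["scene","side"]:
    c=cam(n)
    for q,(z,p) in T.items(): meas(n,q,z,p,c,.05)
c=cam("wrist");save(c,"w0");print(-np.array(c["R"]).T@c["t"],c["R"][2])
for p in[(280,210),(0,0),(559,419)]:print(px2w(c,p,0))
E
```

```text
scene handle_short 0.81 c 425.3 184.1 LW 75.0 32.0 yaw -9.0
scene handle_medium 0.83 c 413.8 2.4 LW 112.6 31.6 yaw -23.0
scene handle_long 0.63 c 397.7 337.1 LW 116.5 25.9 yaw 16.6
scene trough_short 0.8 c 454.1 -216.2 LW 95.1 51.2 yaw -9.2
scene trough_medium 0.78 c 442.3 -272.7 LW 122.9 48.0 yaw -8.9
scene trough_long 0.78 c 434.9 -334.4 LW 140.1 49.0 yaw -10.6
scene tang_short 0.51 c 586.3 -77.2 LW 95.2 26.4 yaw -33.8
scene tang_long 0.81 c 602.0 84.4 LW 158.0 31.3 yaw -19.0
side handle_short 0.58 c 422.7 185.6 LW 62.4 40.3 yaw -6.3
side handle_medium 0.77 c 412.7 3.3 LW 104.9 38.6 yaw -16.7
side handle_long 0.84 c 395.1 337.7 LW 111.8 41.3 yaw 20.2
side trough_short 0.79 c 454.9 -219.5 LW 94.4 47.7 yaw -8.5
side trough_medium 0.76 c 446.3 -278.6 LW 125.1 47.7 yaw -8.2
side trough_long 0.63 c 437.4 -337.0 LW 142.2 46.6 yaw -9.6
side tang_short 0.51 c 590.4 -76.7 LW 84.6 39.0 yaw -30.5
side tang_long 0.81 c 601.0 85.8 LW 142.5 45.2 yaw -16.7
[ 0.22253843 -0.50842435  0.37305422] [-0.26355292 -0.07903172 -0.96140202]
[ 0.11870536 -0.54988399  0.        ]
[ 0.24280273 -0.23407594  0.        ]
[-0.05648999 -0.99648384  0.        ]
```

Request:
{"name": "send_rows", "arguments": {"moves": [1,0.76,0,0,0,-0.23,-1,1,0.76,0,0,0,-0.23,-1,1,0.76,0,0,0,-0.23,-1,1,0.76,0,0,0,-0.23,-1,1,0.76,0,0,0,-0.23,-1,1,0.76,0,0,0,-0.23,-1,1,0.76,0,0,0,-0.23,-1,1,0.76,0,0,0,-0.23,-1], "squeeze": 40}}

```text
time: 2.85
ee_pos: [0.3569, -0.3747, 0.2313]
tcp_rot: [180.0, -0.0, 0.6]
wrist_force: [0.9, -0.6, 1.2]
opening: 0.0852
grasp_force: 0.0
```

Request:
{"name": "send_rows", "arguments": {"moves": [1,0.76,0,0,0,-0.23,-1,1,0.76,0,0,0,-0.23,-1,1,0.76,0,0,0,-0.23,-1,1,0.76,0,0,0,-0.23,-1,0.8,0.76,0,0,0,-0.23,-1,0,0,0,0,0,0,-1]}}

```text
time: 3.6
ee_pos: [0.4771, -0.2793, 0.231]
tcp_rot: [-180.0, 0.0, -9.1]
wrist_force: [-0.1, -0.7, -0.1]
opening: 0.0855
grasp_force: 0.0
```

Run:
```python
from h import *
o=bot.get_obs();print(o["time"],o["ee_pos"],o["tcp_rot"])
c=cam("wrist");save(c,"w1")
for q,p in {"trough_short":(.456,-.22),"trough_medium":(.446,-.28),"trough_long":(.438,-.34)}.items():
    meas("wrist",q,.019,p,c,.04)
    for d in bot.landmark_of("wrist",q)[:1]: print(d["p"],px2w(c,d["pixel"],.008))
```

```text
3.6 [ 0.4770619  -0.27928453  0.23101767] [-1.79985970e+02  1.54240996e-02 -9.08245477e+00]
wrist trough_short 0.66 c 455.9 -218.5 LW 95.2 46.2 yaw -8.8
0.72 [ 0.45537549 -0.21863871  0.008     ]
wrist trough_medium 0.79 c 447.6 -277.6 LW 128.8 45.7 yaw -8.7
0.8 [ 0.44657703 -0.28050247  0.008     ]
wrist trough_long 0.64 c 438.1 -336.6 LW 142.9 46.8 yaw -9.3
0.93 [ 0.43501087 -0.33476264  0.008     ]
```

View pics/w1.png

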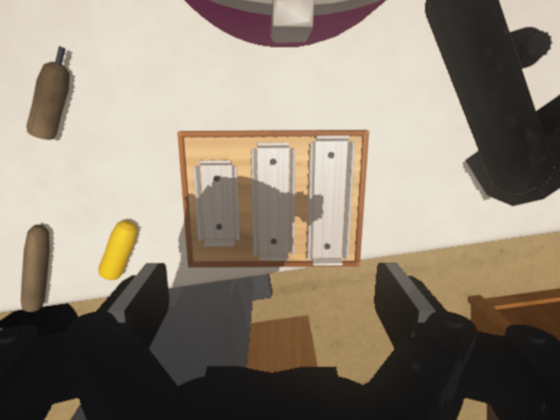

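Wrist view: the tray is centred near (274,198). The short trough has holes at (217,178) and (220,227), medium at (273,162) and (274,241), long at (331,155) and (327,246). Medium handle at (35,267), yellow look-alike at (118,250), tang_short at (48,95).

Run:
```python
from h import *
c=cam("wrist")
for q,a,b in[("s",(217,178.5),(219.5,227)),("m",(273,162),(274,241)),("l",(331,155),(327,246)),("tray",(178,131),(361,265)),("tray2",(367,130),(190,265))]:
    z=.011 if q[0]!="t" else .012
    A,B=px2w(c,a,z),px2w(c,b,z);d=A-B
    print(q,(A+B)[:2]/2,np.hypot(*d[:2]),np.degrees(np.arctan2(d[1],d[0])))
meas("wrist","handle_medium",.0125,(.413,.003),c)
```

```text
s [ 0.45425709 -0.2210069 ] 0.05419716545755127 -8.827854772390456
m [ 0.44513909 -0.27982349] 0.08817563764949939 -8.483290046262763
l [ 0.43613801 -0.33880865] 0.10144290790603921 -9.112542865299458
tray [ 0.446455  -0.2811069] 0.24614320930228517 43.566877099698885
tray2 [ 0.4471262  -0.28029721] 0.24101113634896232 -60.94493481434486
wrist handle_medium 0.69 c 412.0 0.9 LW 113.4 30.0 yaw -22.5
```

Request:
{"name": "send_rows", "arguments": {"moves": [-0.12,0.94,0,0,0,-0.13,-1,-0.12,0.94,0,0,0,-0.13,-1,-0.12,0.94,0,0,0,-0.13,-1,-0.12,0.94,0,0,0,-0.13,-1,-0.12,0.94,0,0,0,-0.13,-1,-0.12,0.94,-0.4,0,0,-0.13,-1,-0.12,0.94,-0.4,0,0,-0.13,-0.5,-0.12,0.94,-0.4,0,0,-0.13,-0.3]}}

```text
time: 5.05
ee_pos: [0.4437, -0.1202, 0.2011]
tcp_rot: [-178.7, -0.0, -15.9]
wrist_force: [0.3, -0.8, -0.1]
opening: 0.0555
grasp_force: 0.0
```

Request:
{"name": "send_rows", "arguments": {"moves": [-0.12,0.94,-0.4,0,0,-0.13,-0.3,-0.12,0.94,-0.4,0,0,-0.13,-0.3,-0.12,0.94,-0.4,0,0,-0.13,-0.3,-0.12,0.9,0,0,0,-0.1,-0.3,0,0,0,0,0,0,-0.3]}}

```text
time: 5.68
ee_pos: [0.4134, -0.0927, 0.1719]
tcp_rot: [-175.8, -0.0, -15.4]
wrist_force: [-0.9, -0.4, -0.4]
opening: 0.0555
grasp_force: 0.0
```

Run:
```python
from h import *
c=cam("wrist");save(c,"w2")
o=bot.get_obs();print(o["time"],o["ee_pos"],o["tcp_rot"],o["opening"])
meas("wrist","handle_medium",.0125,(.413,.003),c)
meas("wrist","handle_short",.0135,(.424,.185),c)
```

```text
5.725 [ 0.41379558 -0.09285328  0.17201726] [-1.75841667e+02 -3.35990467e-02 -1.53811878e+01] 0.05533375983833877
wrist handle_medium 0.85 c 413.0 0.9 LW 108.2 26.5 yaw -23.7
wrist handle_short 0.93 c 420.7 177.0 LW 77.2 33.1 yaw -28.1
```

View pics/w2.png

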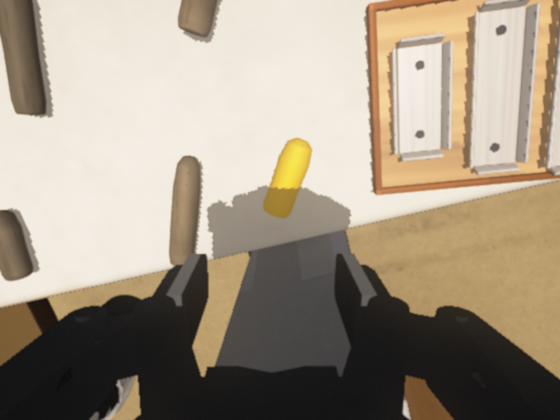

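Run:
```python
from h import *
o=bot.get_obs()
for k in["q","qd","joint_efforts","torque","wrist_force"]:print(k,np.round(o[k],2))
```

```text
q [-15.44 -13.12 -13.66  89.45   4.16 179.94]
qd [-0.07  0.3  -0.01 -0.08  0.1  -0.01]
joint_efforts [ 2.000e-02 -3.285e+01  4.685e+01  4.000e-02  2.400e-01 -0.000e+00]
torque [-0.08  0.01 -0.06]
wrist_force [-0.22  0.21 -0.15]
```

Request:
{"name": "send_rows", "arguments": {"moves": [0,0,0,0,0,1,-0.3,0,0.5,0,0,0,1,-0.3,0,0.5,0,0,0,1,-0.3,0,0.5,0,0,0,1,-0.3,0,0.5,0,0,0,1,-0.3,0,0.5,0,0,0,1,-0.3,0,0.5,0,0,0,1,-0.3,0,0.5,0,0,0,1,-0.3]}}

```text
time: 6.82
ee_pos: [0.414, -0.0049, 0.1715]
tcp_rot: [-175.9, 0.0, 53.7]
wrist_force: [0.7, 0.0, 0.2]
opening: 0.0554
grasp_force: 0.0
```

Request:
{"name": "send_rows", "arguments": {"moves": [0,0,0,0,0,1,-0.3,0,0,0,0,0,1,-0.3,0,0,0,0,0,1,-0.3,0,0,0,0,0,1,-0.3,0,0,0,0,0,1,-0.3,0,0,0,0,0,1,-0.3,0,0,0,0,0,1,-0.3,0,0,0,0,0,1,-0.3]}}

```text
time: 7.82
ee_pos: [0.414, -0.0053, 0.1715]
tcp_rot: [-175.8, 0.1, 122.4]
wrist_force: [-1.0, 0.8, -0.1]
opening: 0.0561
grasp_force: 0.0
```

```bash
cat >> h.py <<'E'
from scipy.spatial.transform import Rotation as Ro
def go(x,y,z,yaw):
    o=bot.get_obs();R0=Ro.from_euler("xyz",o["tcp_rot"],degrees=True);R1=Ro.from_euler("xyz",[180,0,yaw],degrees=True)
    print("t",round(o["time"],2),"shift units",((np.array([x,y,z])-o["ee_pos"])/.025).round(2),"rot units",((R1*R0.inv()).as_rotvec()/.15).round(2),"q",np.round(o["q"]))
E
python3 -c "
from h import *
go(.385,.002,.15,157)"
```

```text
t 7.83 shift units [-1.16  0.29 -0.86] rot units [ 0.38 -0.31  4.02] q [  1. -11. -12.  93.  -2.  58.]
```

Request:
{"name": "send_rows", "arguments": {"moves": [-0.23,0.06,-0.17,0.076,-0.062,0.804,-0.3,-0.23,0.06,-0.17,0.076,-0.062,0.804,-0.3,-0.23,0.06,-0.17,0.076,-0.062,0.804,-0.3,-0.23,0.06,-0.17,0.076,-0.062,0.804,-0.3,-0.23,0.06,-0.17,0.076,-0.062,0.804,-0.3,0,0,0,0,0,0,-0.3]}}

```text
time: 8.57
ee_pos: [0.3849, 0.0021, 0.1502]
tcp_rot: [-180.0, -0.0, 156.6]
wrist_force: [0.1, 0.7, 0.5]
opening: 0.0555
grasp_force: 0.0
```

Run:
```python
from h import *
c=cam("wrist");save(c,"w3")
meas("wrist","handle_medium",.0125,(.413,.003),c)
meas("wrist","handle_short",.0135,(.424,.185),c)
go(.412,.002,.009,157)
```

```text
wrist handle_medium 0.64 c 415.1 1.0 LW 106.6 24.7 yaw -23.7
wrist handle_short 0.87 c 427.0 183.1 LW 72.4 31.8 yaw -10.5
t 8.72 shift units [ 1.07 -0.01 -5.65] rot units [ 0.   -0.01  0.05] q [  0. -19. -20.  88.  -0.  24.]
```

View pics/w3.png

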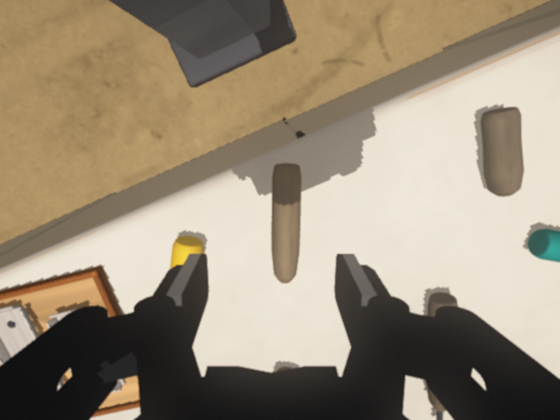

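Close view: the bare medium handle is at (286,222) with no tang, centred between the fingers; yellow is at (187,252), short at (501,150). Descend and grasp.

Request:
{"name": "send_rows", "arguments": {"moves": [0.3,-0.02,-0.6,0,0,0,-0.3,0.3,0,-0.8,0,0,0,-0.3,0.3,0,-0.8,0,0,0,-0.3,0.24,0,-0.8,0,0,0,-0.3,0,0,-0.8,0,0,0,-0.3,0,0,-0.8,0,0,0,-0.3,0,0,-0.6,0,0,0,-0.3,0,0,-0.45,0,0,0,-0.3]}}

```text
time: 9.72
ee_pos: [0.4132, 0.0018, 0.0076]
tcp_rot: [-180.0, -0.1, 156.7]
wrist_force: [-0.6, -0.2, -0.3]
opening: 0.0554
grasp_force: 0.0
```

Request:
{"name": "send_rows", "arguments": {"moves": [0,0,0,0,0,0,-0.3,0,0,0,0,0,0,0.8,0,0,0,0,0,0,0.8,0,0,0,0,0,0,0.8,0,0,0,0,0,0,0.8,0,0,0,0,0,0,0.8]}}

```text
time: 10.48
ee_pos: [0.414, 0.0018, 0.0097]
tcp_rot: [180.0, 0.0, 156.7]
wrist_force: [-0.4, 0.2, 4.4]
opening: 0.0236
grasp_force: 40.6
```

Request:
{"name": "send_rows", "arguments": {"moves": [0,0,1,0,0,0,0.8,0,0,1,0,0,0,0.8,0.1,-0.94,0.8,0,0,0.14,0.8,0.1,-0.94,0,0,0,0.14,0.8,0.1,-0.94,0,0,0,0.14,0.8,0.1,-0.94,0,0,0,0.14,0.8,0.1,-0.94,0,0,0,0.14,0.8,0.1,-0.94,0,0,0,0.14,0.8]}}

```text
time: 11.48
ee_pos: [0.4283, -0.14, 0.0788]
tcp_rot: [-180.0, -0.1, 163.9]
wrist_force: [1.0, -0.3, -1.3]
opening: 0.0239
grasp_force: 39.9
```

Request:
{"name": "send_rows", "arguments": {"moves": [0.11,-0.94,0,0,0,0.14,0.8,0.11,-0.94,0,0,0,0.14,0.8,0.11,-0.94,0,0,0,0.14,0.8,0.11,-0.94,0,0,0,0.14,0.8,0.11,-0.94,0,0,0,0.14,0.8,0.11,-0.93,0,0,0,0.15,0.8,0,0,0,0,0,0,0.8]}}

```text
time: 12.35
ee_pos: [0.4447, -0.2809, 0.0785]
tcp_rot: [-180.0, -0.1, 171.1]
wrist_force: [0.1, 0.3, -0.8]
opening: 0.0234
grasp_force: 39.9
```

Run:
```python
from h import *
c=cam("wrist");save(c,"w4")
o=bot.get_obs();z=o["ee_pos"][2]-.0097
meas("wrist","handle_medium",z+.0125,(.445,-.28),c)
for q,p in {"trough_short":(.456,-.22),"trough_medium":(.446,-.28),"trough_long":(.438,-.34)}.items():
    meas("wrist",q,.019,p,c,.04)
go(.4455,-.28,.080,171.2);print(o["opening"],o["grasp_force"])
```

```text
wrist handle_medium 0.92 c 444.4 -281.9 LW 105.3 24.6 yaw -8.5
wrist trough_short 0.95 c 455.7 -218.7 LW 93.6 46.1 yaw -8.9
wrist trough_medium 0.69 c 421.9 -273.1 LW 78.5 44.4 yaw -8.0
wrist trough_long 0.91 c 430.0 -335.1 LW 126.2 45.7 yaw -9.1
t 12.6 shift units [ 0.03 -0.03  0.05] rot units [-0.   -0.01 -0.01] q [-32.   1. -10.  78.  -0. -23.]
0.023578108002251158 39.9146568775177
```

View pics/w4.png

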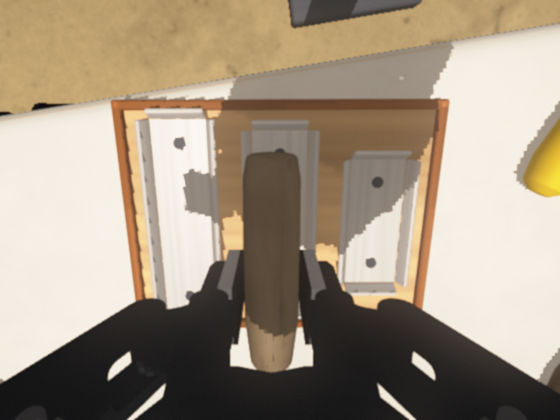

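Handle held straight over the middle trough (handle spans (270,155)–(270,370)), lined up. Lower it.

Request:
{"name": "send_rows", "arguments": {"moves": [0.04,0.06,-0.5,0,0,0,0.8,0,0,-0.5,0,0,0,0.8,0,0,-0.5,0,0,0,0.8,0,0,-0.4,0,0,0,0.8,0,0,-0.25,0,0,0,0.8,0,0,-0.13,0,0,0,0.8,0,0,0,0,0,0,0.8]}}

```text
time: 13.48
ee_pos: [0.4459, -0.2785, 0.0218]
tcp_rot: [-180.0, -0.1, 171.2]
wrist_force: [0.2, 0.3, -0.5]
opening: 0.0237
grasp_force: 39.9
```

Request:
{"name": "send_rows", "arguments": {"moves": [0,0,-0.04,0,0,0,0.8,0,0,0,0,0,0,0.1,0,0,0,0,0,0,0.1,0,0,0,0,0,0,0.1,0,0,0.6,0,0,0,0.1,0,0,1,0,0,0,0.1,-0.5,0,1,0,0,0,-0.3,-0.5,0,1,0,0,0,-0.3]}}

```text
time: 14.48
ee_pos: [0.4207, -0.2785, 0.1128]
tcp_rot: [-180.0, -0.0, 171.2]
wrist_force: [-0.7, 0.4, -0.1]
opening: 0.0559
grasp_force: 0.0
```

Run:
```python
from h import *
c=cam("wrist");save(c,"w5")
meas("wrist","handle_medium",.0235,(.445,-.28),c)
for q,p in {"trough_short":(.456,-.22),"trough_medium":(.446,-.28),"trough_long":(.438,-.34)}.items():
    meas("wrist",q,.019,p,c,.04)
go(.40,.185,.15,170)
```

```text
wrist handle_medium 0.63 c 446.7 -279.7 LW 108.6 24.3 yaw -9.1
wrist trough_short 0.66 c 452.2 -217.8 LW 87.8 45.5 yaw -8.8
wrist trough_long 0.64 c 437.3 -336.1 LW 140.9 45.0 yaw -8.7
t 14.72 shift units [-0.84 18.54  1.57] rot units [ 0.   -0.01 -0.14] q [-33.  -2. -10.  82.  -0. -25.]
```

View pics/w5.png

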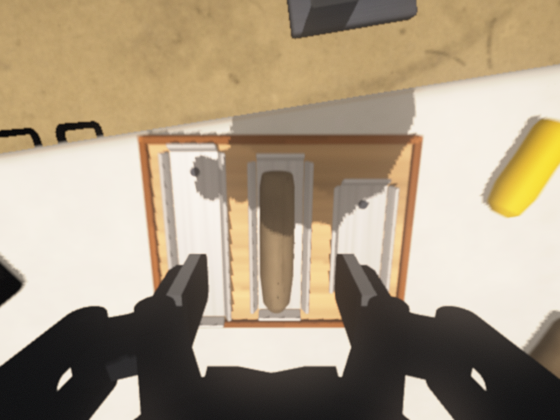

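Medium handle lies in the middle trough, spanning (277,172)–(277,312). Next, the short one.

Request:
{"name": "send_rows", "arguments": {"moves": [-0.04,0.9,0.4,0,0,0,-0.3,-0.04,0.95,0.4,0,0,0,-0.3,-0.04,0.95,0.4,0,0,0,-0.3,-0.04,0.95,0.4,0,0,0,-0.3,-0.04,0.95,0,0,0,0,-0.3,-0.04,0.95,0,0,0,0,-0.3,-0.04,0.95,0,0,0,0,-0.3,-0.04,0.95,0,0,0,0,-0.3]}}

```text
time: 15.72
ee_pos: [0.4123, -0.0879, 0.1507]
tcp_rot: [-180.0, -0.1, 171.3]
wrist_force: [0.4, -0.5, -0.3]
opening: 0.0552
grasp_force: 0.0
```

Request:
{"name": "send_rows", "arguments": {"moves": [-0.04,0.95,0,0,0,0,-0.3,-0.04,0.95,0,0,0,0,-0.3,-0.04,0.95,0,0,0,0,-0.3,-0.04,0.95,0,0,0,0,-0.3,-0.04,0.95,0,0,0,0,-0.3,-0.04,0.95,0,0,0,0,-0.3,-0.04,0.95,0,0,0,0,-0.3,-0.04,0.95,0,0,0,0,-0.3]}}

```text
time: 16.73
ee_pos: [0.4039, 0.1018, 0.1507]
tcp_rot: [-180.0, -0.1, 171.3]
wrist_force: [-0.2, -0.2, -0.5]
opening: 0.0554
grasp_force: 0.0
```

Request:
{"name": "send_rows", "arguments": {"moves": [-0.06,0.95,0,0,0,0,-0.3,-0.06,0.95,0,0,0,0,-0.3,-0.06,0.95,0,0,0,0,-0.3,-0.06,0.5,0,0,0,0,-0.3,0,0,0,0,0,0,-0.3]}}

```text
time: 17.35
ee_pos: [0.3983, 0.1847, 0.1507]
tcp_rot: [-180.0, -0.1, 171.3]
wrist_force: [0.4, -0.3, 0.6]
opening: 0.0556
grasp_force: 0.0
```

Run:
```python
from h import *
c=cam("wrist");save(c,"w6")
meas("wrist","handle_short",.0135,(.424,.185),c)
meas("wrist","handle_long",.0125,(.395,.336),c)
go(.425,.184,.009,170)
```

```text
wrist handle_short 0.6 c 426.3 183.4 LW 72.6 27.7 yaw -9.5
wrist handle_long 0.66 c 398.3 336.5 LW 120.1 27.3 yaw 15.7
t 17.5 shift units [ 1.05  0.02 -5.67] rot units [ 0.   -0.01 -0.14] q [ 25. -11. -14.  87.   0.  34.]
```

View pics/w6.png

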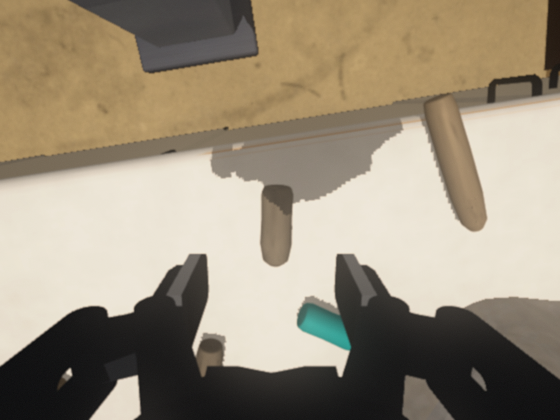

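Short bare handle at (277,225), between the fingers; turquoise at (325,325), clear.

Request:
{"name": "send_rows", "arguments": {"moves": [0.3,-0.02,-0.6,0,0,-0.07,-0.3,0.3,0,-0.8,0,0,0,-0.3,0.3,0,-0.8,0,0,0,-0.3,0.18,0,-0.8,0,0,0,-0.3,0,0,-0.8,0,0,0,-0.3,0,0,-0.8,0,0,0,-0.3,0,0,-0.6,0,0,0,-0.3,0,0,-0.44,0,0,0,-0.3]}}

```text
time: 18.5
ee_pos: [0.4257, 0.1831, 0.0087]
tcp_rot: [-180.0, -0.1, 170.6]
wrist_force: [-0.4, 0.2, -0.1]
opening: 0.0555
grasp_force: 0.0
```

Request:
{"name": "send_rows", "arguments": {"moves": [0,0,0,0,0,0,-0.3,0,0,0,0,0,0,0.8,0,0,0,0,0,0,0.8,0,0,0,0,0,0,0.8,0,0,0,0,0,0,0.8,0,0,0,0,0,0,0.8]}}

```text
time: 19.25
ee_pos: [0.4265, 0.1838, 0.0107]
tcp_rot: [180.0, 0.0, 170.6]
wrist_force: [-0.6, 0.3, 5.9]
opening: 0.0264
grasp_force: 41.3
```

Request:
{"name": "send_rows", "arguments": {"moves": [0,0,1,0,0,0,0.8,0,0,1,0,0,0,0.8,0.07,-0.95,0.9,0,0,0.01,0.8,0.07,-0.95,0,0,0,0.01,0.8,0.07,-0.95,0,0,0,0.01,0.8,0.07,-0.95,0,0,0,0.01,0.8,0.07,-0.95,0,0,0,0.01,0.8,0.07,-0.95,0,0,0,0.01,0.8]}}

```text
time: 20.25
ee_pos: [0.4363, 0.0403, 0.0823]
tcp_rot: [-180.0, -0.1, 171.1]
wrist_force: [-0.2, -0.1, -0.7]
opening: 0.0264
grasp_force: 40.6
```

Request:
{"name": "send_rows", "arguments": {"moves": [0.07,-0.95,0,0,0,0.01,0.8,0.07,-0.95,0,0,0,0.01,0.8,0.07,-0.95,0,0,0,0,0.8,0.07,-0.95,0,0,0,0,0.8,0.07,-0.95,0,0,0,0,0.8,0.07,-0.95,0,0,0,0,0.8,0.07,-0.95,0,0,0,0,0.8,0.06,-0.95,0,0,0,0,0.8]}}

```text
time: 21.25
ee_pos: [0.45, -0.1497, 0.0822]
tcp_rot: [-180.0, -0.1, 171.3]
wrist_force: [1.1, -0.3, -0.6]
opening: 0.0264
grasp_force: 40.6
```

Request:
{"name": "send_rows", "arguments": {"moves": [0.06,-0.95,0,0,0,0,0.8,0.06,-0.95,0,0,0,0,0.8,0.06,-0.95,0,0,0,0,0.8,0,0,0,0,0,0,0.8]}}

```text
time: 21.75
ee_pos: [0.4545, -0.2212, 0.0821]
tcp_rot: [-180.0, -0.1, 171.2]
wrist_force: [-0.4, 0.1, -1.0]
opening: 0.0264
grasp_force: 40.6
```

Run:
```python
from h import *
c=cam("wrist");save(c,"w7")
o=bot.get_obs();z=o["ee_pos"][2]-.0107
meas("wrist","handle_short",z+.0135,(.455,-.22),c)
meas("wrist","trough_short",.019,(.455,-.22),c)
meas("wrist","handle_medium",.0235,(.445,-.28),c)
go(.455,-.2195,.0225,171.2);print(o["ee_pos"],o["opening"],o["grasp_force"])
```

```text
wrist handle_short 0.64 c 454.7 -222.3 LW 74.7 26.6 yaw -8.7
wrist trough_short 0.73 c 440.6 -215.7 LW 62.4 44.9 yaw -8.8
wrist handle_medium 0.55 c 446.6 -279.8 LW 107.4 26.0 yaw -10.0
t 21.95 shift units [ 0.02  0.   -2.39] rot units [-0.   -0.01 -0.02] q [-26.  -1. -13.  79.  -0. -17.]
[ 0.45435128 -0.2204179   0.08206632] 0.02647395154394243 40.59397995471954
```

View pics/w7.png

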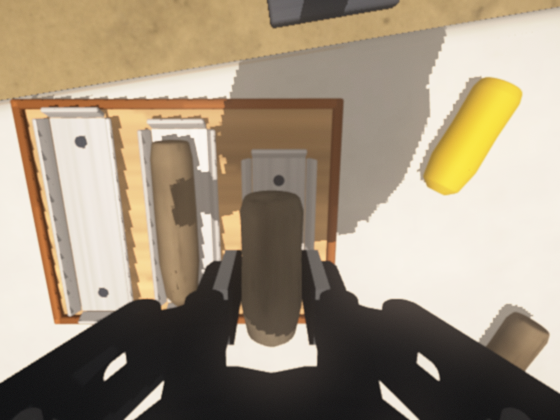

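Short handle held over the short trough, at (271,265), trough hole visible at (279,180). Lower and release.

Request:
{"name": "send_rows", "arguments": {"moves": [0.02,0.06,-0.5,0,0,0,0.8,0,0,-0.5,0,0,0,0.8,0,0,-0.5,0,0,0,0.8,0,0,-0.4,0,0,0,0.8,0,0,-0.3,0,0,0,0.8,0,0,-0.2,0,0,0,0.8,0,0,0,0,0,0,0.8]}}

```text
time: 22.82
ee_pos: [0.4552, -0.2188, 0.0223]
tcp_rot: [-180.0, -0.0, 171.3]
wrist_force: [0.8, -0.3, -0.8]
opening: 0.0265
grasp_force: 40.6
```

Request:
{"name": "send_rows", "arguments": {"moves": [0,0,0,0,0,0,0.8,0,0,0,0,0,0,0.1,0,0,0,0,0,0,0.1,0,0,0,0,0,0,0.1,0,0,0.6,0,0,0,0.1,0,0,1,0,0,0,0.1,-0.5,0,1,0,0,0,-0.3,-0.5,0,1,0,0,0,-0.3]}}

```text
time: 23.82
ee_pos: [0.43, -0.2188, 0.1143]
tcp_rot: [-180.0, -0.0, 171.3]
wrist_force: [-0.6, -0.5, -0.8]
opening: 0.0553
grasp_force: 0.0
```

Run:
```python
from h import *
c=cam("wrist");save(c,"w8")
meas("wrist","handle_short",.0245,(.455,-.22),c)
meas("wrist","handle_medium",.0235,(.445,-.28),c)
meas("wrist","trough_long",.019,(.437,-.34),c)
go(.37,.33,.16,196)
```

```text
wrist handle_short 0.74 c 454.7 -219.9 LW 72.7 26.9 yaw -8.7
wrist handle_medium 0.62 c 442.3 -279.1 LW 99.1 26.7 yaw -8.5
wrist trough_long 0.64 c 433.3 -334.8 LW 131.9 45.6 yaw -8.8
t 24.02 shift units [-2.42 21.96  1.88] rot units [0.01 0.   2.88] q [-27.  -5. -13.  82.  -0. -18.]
```

View pics/w8.png

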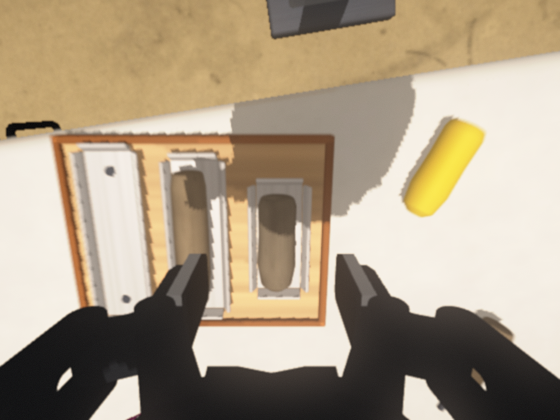

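Short handle is down in its trough at (277,242), medium at (190,230). Now the long one.

Request:
{"name": "send_rows", "arguments": {"moves": [-0.1,0.95,0.5,0,0,0.12,-0.3,-0.1,0.95,0.5,0,0,0.12,-0.3,-0.1,0.95,0.5,0,0,0.12,-0.3,-0.1,0.95,0.38,0,0,0.12,-0.3,-0.1,0.95,0,0,0,0.12,-0.3,-0.1,0.95,0,0,0,0.12,-0.3,-0.1,0.95,0,0,0,0.12,-0.3,-0.1,0.95,0,0,0,0.12,-0.3]}}

```text
time: 25.02
ee_pos: [0.41, -0.0278, 0.1583]
tcp_rot: [-180.0, -0.1, 179.6]
wrist_force: [0.2, -1.0, -0.6]
opening: 0.0552
grasp_force: 0.0
```

Request:
{"name": "send_rows", "arguments": {"moves": [-0.1,0.95,0,0,0,0.12,-0.3,-0.1,0.95,0,0,0,0.12,-0.3,-0.1,0.95,0,0,0,0.12,-0.3,-0.1,0.95,0,0,0,0.12,-0.3,-0.1,0.95,0,0,0,0.12,-0.3,-0.1,0.95,0,0,0,0.12,-0.3,-0.1,0.95,0,0,0,0.12,-0.3,-0.1,0.95,0,0,0,0.12,-0.3]}}

```text
time: 26.02
ee_pos: [0.3899, 0.1622, 0.1583]
tcp_rot: [-180.0, -0.1, -172.1]
wrist_force: [-0.3, -0.3, 0.2]
opening: 0.0556
grasp_force: 0.0
```

Request:
{"name": "send_rows", "arguments": {"moves": [-0.1,0.95,0,0,0,0.13,-0.3,-0.1,0.95,0,0,0,0.13,-0.3,-0.1,0.95,0,0,0,0.13,-0.3,-0.1,0.95,0,0,0,0.13,-0.3,-0.1,0.95,0,0,0,0.13,-0.3,-0.1,0.95,0,0,0,0.13,-0.3,-0.1,0.95,0,0,0,0.13,-0.3,0,0,0,0,0,0,-0.3]}}

```text
time: 27.02
ee_pos: [0.3721, 0.3286, 0.1579]
tcp_rot: [-179.9, -0.2, -164.3]
wrist_force: [0.2, -0.2, -0.8]
opening: 0.0557
grasp_force: 0.0
```

Run:
```python
from h import *
c=cam("wrist");save(c,"w9")
meas("wrist","handle_long",.0125,(.395,.336),c)
go(.3965,.337,.009,196)
```

```text
wrist handle_long 0.83 c 398.5 336.5 LW 119.9 24.9 yaw 15.6
t 27.12 shift units [ 0.96  0.39 -5.98] rot units [ 0.01 -0.01  0.04] q [41. -3. -6. 87.  0. 26.]
```

View pics/w9.png

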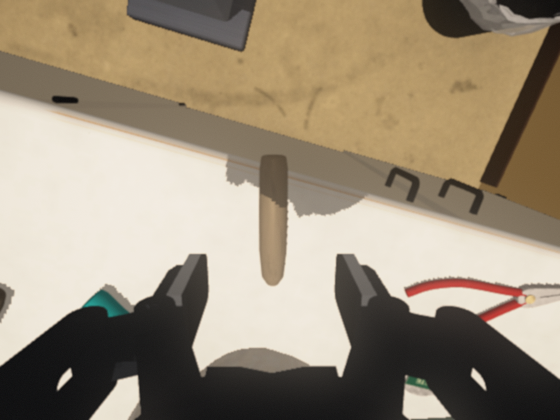

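Run:
```python
from h import *
c=cam("wrist")
for p in[(265,348),(180,385)]:
    for z in(0,.08,.15):print(p,z,px2w(c,p,z))
c=cam("side");save(c,"s2")
for p in[(282,163),(253,140),(290,148)]:print(p,px2w(c,p,0))
```

```text
(265, 348) 0 [5.32943159e-01 3.64407242e-01 5.55111512e-17]
(265, 348) 0.08 [0.4721242  0.34932569 0.08      ]
(265, 348) 0.15 [0.41890761 0.33612934 0.15      ]
(180, 385) 0 [0.60119165 0.29058197 0.        ]
(180, 385) 0.08 [0.52219738 0.29516089 0.08      ]
(180, 385) 0.15 [0.45307739 0.29916744 0.15      ]
(282, 163) [0.59901399 0.26477883 0.        ]
(253, 140) [0.54211142 0.42226454 0.        ]
(290, 148) [0.64770246 0.33909782 0.        ]
```

View pics/s2.png

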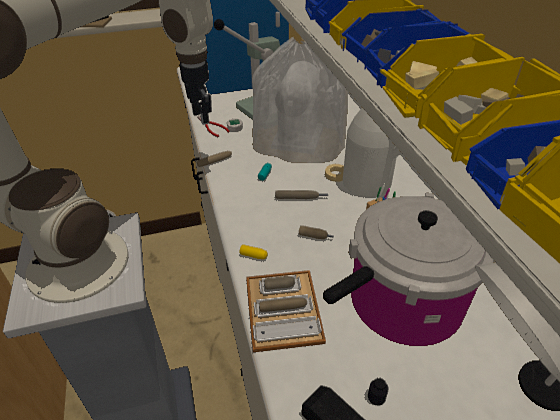

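The bag behind the long handle starts about x≥0.53 (wrist (265,348)), clear of the gripper. Grasp the bare long handle at (273,220).

Request:
{"name": "send_rows", "arguments": {"moves": [0.3,0.1,-0.65,0,0,0.02,-0.3,0.3,0.1,-0.85,0,0,0,-0.3,0.3,0.1,-0.85,0,0,0,-0.3,0.14,0.07,-0.85,0,0,0,-0.3,0,0,-0.85,0,0,0,-0.3,0,0,-0.85,0,0,0,-0.3,0,0,-0.6,0,0,0,-0.3,0,0,-0.45,0,0,0,-0.3]}}

```text
time: 28.22
ee_pos: [0.3986, 0.3364, 0.0094]
tcp_rot: [-180.0, -0.1, -164.2]
wrist_force: [-0.4, 0.3, 0.3]
opening: 0.0554
grasp_force: 0.0
```

Request:
{"name": "send_rows", "arguments": {"moves": [0,0,0,0,0,0,-0.3,0,0,0,0,0,0,0.8,0,0,0,0,0,0,0.8,0,0,0,0,0,0,0.8,0,0,0,0,0,0,0.8,0,0,0,0,0,0,0.8]}}

```text
time: 28.98
ee_pos: [0.3991, 0.3372, 0.0116]
tcp_rot: [180.0, 0.0, -164.2]
wrist_force: [-0.4, -0.4, 6.4]
opening: 0.0238
grasp_force: 41.0
```

Request:
{"name": "send_rows", "arguments": {"moves": [0,0,1,0,0,0,0.8,0,0,1,0,0,0,0.8,0.05,-0.93,1,0,0,-0.1,0.8,0.05,-0.93,0,0,0,-0.1,0.8,0.05,-0.93,0,0,0,-0.1,0.8,0.05,-0.93,0,0,0,-0.1,0.8,0.05,-0.93,0,0,0,-0.1,0.8,0.05,-0.93,0,0,0,-0.1,0.8]}}

```text
time: 29.98
ee_pos: [0.406, 0.1965, 0.0855]
tcp_rot: [-180.0, -0.1, -169.4]
wrist_force: [0.4, -0.1, -0.0]
opening: 0.0241
grasp_force: 40.2
```

Request:
{"name": "send_rows", "arguments": {"moves": [0.05,-0.93,0,0,0,-0.1,0.8,0.05,-0.93,0,0,0,-0.1,0.8,0.05,-0.93,0,0,0,-0.1,0.8,0.05,-0.93,0,0,0,-0.1,0.8,0.05,-0.93,0,0,0,-0.1,0.8,0.05,-0.93,0,0,0,-0.1,0.8,0.05,-0.93,0,0,0,-0.1,0.8,0.05,-0.93,0,0,0,-0.1,0.8]}}

```text
time: 30.98
ee_pos: [0.416, 0.0105, 0.0856]
tcp_rot: [-180.0, -0.1, -176.3]
wrist_force: [0.8, 0.3, -1.3]
opening: 0.0236
grasp_force: 40.1
```

Request:
{"name": "send_rows", "arguments": {"moves": [0.05,-0.93,0,0,0,-0.1,0.8,0.05,-0.93,0,0,0,-0.1,0.8,0.05,-0.93,0,0,0,-0.1,0.8,0.05,-0.93,0,0,0,-0.1,0.8,0.05,-0.93,0,0,0,-0.1,0.8,0.05,-0.93,0,0,0,-0.1,0.8,0.05,-0.93,0,0,0,-0.1,0.8,0.05,-0.93,0,0,0,-0.1,0.8]}}

```text
time: 31.98
ee_pos: [0.426, -0.1755, 0.0855]
tcp_rot: [-180.0, -0.1, 176.9]
wrist_force: [0.5, 0.5, -1.8]
opening: 0.024
grasp_force: 40.2
```

Request:
{"name": "send_rows", "arguments": {"moves": [0.05,-0.93,0,0,0,-0.1,0.8,0.05,-0.93,0,0,0,-0.1,0.8,0.05,-0.93,0,0,0,-0.1,0.8,0.05,-0.93,0,0,0,-0.1,0.8,0.05,-0.93,0,0,0,-0.1,0.8,0.05,-0.93,0,0,0,-0.1,0.8,0.08,-0.93,0,0,0,-0.06,0.8,0,0,0,0,0,0,0.8]}}

```text
time: 32.98
ee_pos: [0.4355, -0.3391, 0.0852]
tcp_rot: [-180.0, -0.1, 171.1]
wrist_force: [-0.2, 0.2, -1.2]
opening: 0.024
grasp_force: 40.2
```

Run:
```python
from h import *
c=cam("wrist");save(c,"w10")
o=bot.get_obs();z=o["ee_pos"][2]-.0116
meas("wrist","handle_long",z+.0125,(.4365,-.339),c)
meas("wrist","trough_long",.019,(.4365,-.339),c)
go(.4365,-.339,.0235,171.2);print(o["ee_pos"],o["opening"],o["grasp_force"])
```

```text
wrist handle_long 0.86 c 432.1 -339.4 LW 113.7 24.4 yaw -9.4
wrist trough_long 0.88 c 437.2 -336.3 LW 140.1 45.4 yaw -8.7
t 33.12 shift units [ 0.04 -0.07 -2.48] rot units [-0.   -0.01 -0.  ] q [-38.   5.  -6.  79.  -0. -29.]
[ 0.43541877 -0.33817627  0.08524075] 0.023699334367312506 40.193780064582825
```

View pics/w10.png

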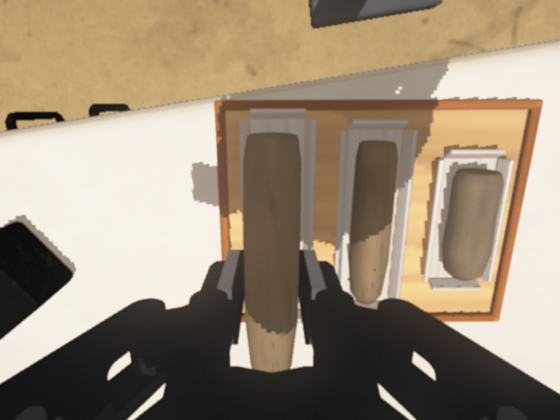

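Long handle over the long trough, at (272,250), far end partly hidden by the gripper; short and medium lie in theirs. Lower with a 2 mm shift in x.

Request:
{"name": "send_rows", "arguments": {"moves": [0.08,0.02,-0.5,0,0,0,0.8,0,0,-0.5,0,0,0,0.8,0,0,-0.5,0,0,0,0.8,0,0,-0.4,0,0,0,0.8,0,0,-0.35,0,0,0,0.8,0,0,-0.22,0,0,0,0.8,0,0,0,0,0,0,0.8]}}

```text
time: 34.0
ee_pos: [0.4375, -0.3369, 0.0235]
tcp_rot: [-180.0, -0.1, 171.2]
wrist_force: [-0.1, 0.5, -0.0]
opening: 0.0241
grasp_force: 40.2
```

Request:
{"name": "send_rows", "arguments": {"moves": [0,0,0,0,0,0,0.8,0,0,0,0,0,0,0.1,0,0,0,0,0,0,0.1,0,0,0,0,0,0,0.1,0,0,0.6,0,0,0,0.1,0,0,1,0,0,0,0.1,-0.5,0,1,0,0,0,-0.3,-0.5,0.3,1,0,0,0,-0.3]}}

```text
time: 35.0
ee_pos: [0.4124, -0.3297, 0.1157]
tcp_rot: [-180.0, -0.0, 171.2]
wrist_force: [0.1, -0.1, 0.2]
opening: 0.0555
grasp_force: 0.0
```

Request:
{"name": "send_rows", "arguments": {"moves": [-0.5,0.9,1,0,0,0,-0.3,-0.5,0.9,1,0,0,0,-0.3,-0.5,0.9,1,0,0,0,-0.3,0,0,0,0,0,0,-0.3]}}

```text
time: 35.5
ee_pos: [0.3755, -0.2617, 0.1922]
tcp_rot: [-179.9, 0.2, 171.3]
wrist_force: [0.1, -0.4, -1.3]
opening: 0.0553
grasp_force: 0.0
```

Run:
```python
from h import *
c=cam("wrist");save(c,"w11")
meas("wrist","handle_short",.0245,(.455,-.22),c)
meas("wrist","handle_medium",.0235,(.445,-.28),c,.03)
meas("wrist","handle_long",.0235,(.4365,-.339),c,.03)
meas("wrist","trough_long",.019,(.437,-.34),c)
c=cam("scene")
meas("scene","tang_short",.0135,(.587,-.075),c);meas("scene","tang_long",.013,(.6,.085),c)
```

```text
wrist handle_short 0.81 c 454.4 -219.4 LW 75.6 27.9 yaw -8.6
wrist handle_medium 0.95 c 446.4 -279.3 LW 108.7 25.3 yaw -9.6
wrist handle_long 0.77 c 436.6 -337.7 LW 122.2 25.2 yaw -8.7
wrist trough_long 0.75 c 437.9 -335.3 LW 143.5 46.5 yaw -7.1
scene tang_short 0.53 c 585.9 -77.0 LW 96.1 29.1 yaw -33.7
scene tang_long 0.7 c 594.3 86.7 LW 131.1 31.1 yaw -16.2
```

View pics/w11.png

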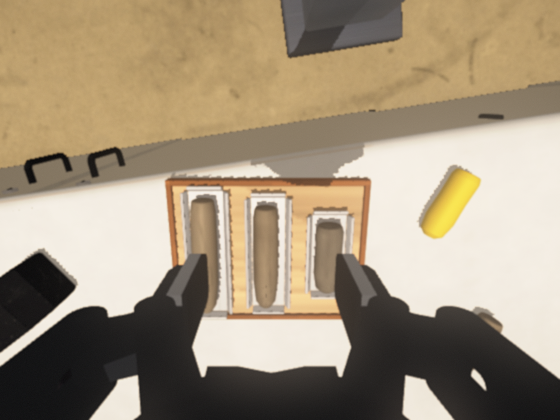

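All three handles lie in their troughs, at (204,255), (265,256) and (328,257). The tanged handles have not moved. Handing in.

```bash
python3 -c "
from workcell import bot
print(bot.job_done())"
```

```text
the job is handed in; nothing more can be done
None
```

The short, medium and long bare handles each lie in their own trough, both tanged handles are where they started, and I handed the job in at about 36 s; the hand-in returned no verdict.

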